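# Refit a lamp module in the spectrometer's lamp bay, changing grip on the way

### The job

Fit the lamp module with the orange collar into the spectrometer's empty lamp bay. In the storage rack only its two short end faces can be gripped, and in the bay the two end cheeks leave no room for fingers there: so first stand it upright on the black rubber pad and let go, then take it again by its two long side faces and lower it between the cheeks until it sits fully home and upright, and let go. Never drop it, and leave the glass flask standing where it is.

Things in the scene. Friction and masses are not known exactly. Their poses are not given: they have to be found in the camera images.
- lamp_orange: Lamp module: upright block 54 (x) by 34 (y) by 65 mm high, 0.13-0.25 kg, black, top 20 mm an orange collar, glass bulb 22 mm across, 11 mm high, on top. Origin: underside centre, z up. Starts in one slot of a 3-slot rack (floor at 6 mm, slots 46 mm apart along y) with look-alikes (green, blue). Dividers 6 mm thick, 3 mm from its long sides, 62 mm high, leave only the ends (54 mm apart) free.
- pad_top (a point): Centre of the top face of a flat black rubber pad, 140 x 140 mm, 4 mm thick, fixed to the bench: the place to stand the module down and change grip. z up.
- bay_seat (a point): Floor centre of the lamp bay (8 mm above bench, fixed), z up: the module's underside centre goes here, its length along x, either way round. Aluminium cheeks at both x ends: 68 mm apart inside, 10 thick, 70 high above this floor. White rails along both sides: 46 mm apart inside, 6 thick, 10 high. Beyond the +x cheek a white box 72 mm wide, 52 high above this floor, out to x = 106 mm.
- flask: A clear glass volumetric flask with a blue stopper, empty, 68 mm across the bulb, 159 mm high, loose on the far side of the bench: a bystander. Origin: centre of its underside; z up.
Not all that is in view belongs to the job. What is shaped like the lamp_orange but pink is not meant.

How it is judged:
On the way:
1. the orange module stands upright on the rubber pad, let go (horizontal distance between lamp_orange and pad_top below 0.1 m and z of lamp_orange in the frame of pad_top between -0.002 and 0.006 m and angle between lamp_orange's own z axis and vertical below 0.15 rad and contact force between the fingers and lamp_orange below 0.1 N and linear speed of lamp_orange below 0.03 m/s), for 0.2 s.
At the end, for the whole second after the job is handed in: The orange module stands in the bay, let go and at rest: its underside within 4 mm of the bay floor, its centre within 14 mm of the bay's centre, its length within 20 degrees of the bay's length, upright within 6 degrees. The flask stands where it was (horizontal distance between lamp_orange and bay_seat below 0.014 m and z of lamp_orange in the frame of bay_seat below 0.004 m and angle between the x axis of lamp_orange and the x axis of bay_seat, either way round below 0.35 rad and angle between lamp_orange's own z axis and vertical below 0.1 rad and contact force between the fingers and lamp_orange below 0.1 N and linear speed of lamp_orange below 0.02 m/s); the robot touches nothing.
It fails at once if the module is dropped (falls freely from more than about 12 mm) (linear speed of lamp_orange above 0.5 m/s and contact force between the fingers and lamp_orange below 0.1 N).
It fails at once if the flask is pushed more than 30 mm or knocked over (distance of flask from where it was at the start of the episode above 0.03 m or angle between flask's own z axis and vertical above 0.5 rad).
It also fails if it takes over 70 s, if anything falls off the work surface, if the arm or the gripper's body presses on something with over 40 N, if the wrist force passes 120 N, or if a joint passes its speed limit or range.

### The arm

A 6-joint arm with a two-finger parallel gripper is mounted at the origin on the work surface. World frame = base frame: x ahead of the robot, y to its left, z up, the work surface at z = 0. Lengths are in m, angles in rad, forces in N, time in s.
With the tool pointing down it reaches from about 0.35 to 0.775 m from the base axis. Payload 7.3 kg.
Tool frame: the origin (TCP) lies on the centre line of the jaws, within the pads' length; the fingertips stand manip.nose_length ahead of it and the grasp point (between the pads) lies 3 mm ahead of it (manip.nose_length is the distance from the TCP to the fingertips, in m); y points along the fingers, x is the direction in which the jaws open and shut, and the axes are right-handed (so a half turn about y gives the same grasp; the last joint's range is limited). The gripper opens to 92 mm and grips with 3 to 60 N. Pads are 19 mm wide; open, the fingers measure 130 mm over their backs; the gripper's body (75 mm by 190 mm) begins 47 mm behind the grasp point.
Start: joints at [-1.294, 0.342, 1.524, -0, 1.275, -0.146], TCP at [0.215, -0.479, 0.226] pointing down, gripper open.
Joint ranges: [-2.53, 2.53], [-0.77, 2.02], [0.04, 2.7], [-1, 4.14], [0.28, 2.66], [-3.11, 3.11]. Speed limits (rad/s): [2.57, 2.57, 3.14, 3.14, 3.14, 3.14].

### API

Orientations are given as a unit quaternion [x, y, z, w].
In Python, from workcell import manip gives the robot as it stands. The module is installed in compiled form; this text tells all that it offers.
- The arm moves only by the shell command python3 -m crank 'ROWS'. ROWS is JSON, a list of rows, each an object of numbers: "claw": the finger opening in m, from 0 to 0.0918; "dx", "dy", "dz": the shift along the tool's x, y, z in m; "twist": the turn about the tool's y in rad. In form: [{"claw": .., "dx": .., "dy": .., "dz": .., "twist": ..}, ...]. A call has 1 to 5 rows; each row shifts and turns the pose as measured when the row begins, along the tool's axes as they then stand; what a row does not reach is not made up. A row lasts 1/10 s, in which the tool goes at most 50 mm and 8.59 degrees, less where a joint would pass 70% of its speed; a pose out of reach is approached as far as the arm can. A call is refused whole if a number of a shift passes 0.05 or a number of a turn 0.15, either way. A call with a gripper value outside its range is refused whole. The fingers move at their own pace and stop on an object; the grip force is fixed at half the most. Time passes only in rows, so rows that do not move let the fingers close. It gives the time, the measured TCP pose, the force and the opening at its end, in the units of the state.
- manip.observe(): the state, without advancing time (a new reading comes with each control period).
- manip.read_camera(name): name is "scene" or "top" or "wrist"; returns (picture, depth): 384x512x3 uint8, red, green, blue; 384x512 float32, m along the optical axis (not along the pixel's ray), 0 where there is no reading.
- manip.camera_model(name): a dict with "mtx" (3x3 intrinsics, pixels), "R" (3x3) and "t" (3): a world point X has camera coordinates R X + t; the wrist camera has in their place "mount" (4x4, takes a point from camera to tool coordinates, whose origin is the TCP and whose axes are the tool frame's). Camera axes: x right, y down, z forward; pixel columns grow to the right and rows downward; lengths in m; the calibration is good to about 2 mm. A picture is of the moment at which its call begins: read the wrist's pose just before it. camera_model takes no time and is no camera call.
- manip.sign_off(): hands the job in, once; it reports no verdict.
The state is a dict: "time": time; "joint_pos": joint angles; "qd": joint speeds; "joint_efforts": joint torques, N m; "ee_pos": TCP position; "eef_rot": TCP orientation; "force": force on the tool from outside, world axes, zero at the start; "torque": the same for the moment, N m; "gripper_width": opening from 0.0 (shut) to 1.0 (fully open).
Only numpy, scipy, OpenCV 4.12 (cv2) and the standard library are available. Lean on these libraries where they do the work, as an engineer would, in place of code of your own. Each camera call takes 0.05 s, during which the arm holds its last target.

## Working session

There is one attempt and no reset: what is moved stays moved. The work goes in short steps, Python scripts to look and compute and a shell command to move; the robot and the scene stay as the last step left them, time stands still between calls to the robot, and variables do not carry over. Pictures are saved under pics/ and viewed, and the job is handed in when it is done.

```bash
mkdir -p pics; python3 - <<'E'
from workcell import manip
import cv2, numpy as np
s=manip.observe();print(s['time'],s['ee_pos'],s['eef_rot'],s['gripper_width'],manip.nose_length)
for n in ("scene","top","wrist"):
    p,d=manip.read_camera(n); cv2.imwrite(f'pics/{n}0.png',p[:,:,::-1]); np.save(f'{n}0.npy',d)
    np.save(f'{n}0rgb.npy',p)
    print(n,(d>0).mean(),{k:np.round(v,3).tolist() for k,v in manip.camera_model(n).items()})
E
```

```text
0.0 [ 0.21533552 -0.47839282  0.22545926] [-0.5934347   0.3843401  -0.38356992  0.59413135] 0.9970165446752451 0.022
scene 0.9959157307942709 {'mtx': [[494.638, 0.0, 252.882], [0.0, 494.638, 191.917], [0.0, 0.0, 1.0]], 'R': [[-0.664, 0.748, -0.011], [0.566, 0.492, -0.662], [-0.489, -0.446, -0.75]], 't': [0.376, -0.287, 1.383]}
top 0.9961446126302084 {'mtx': [[357.291, 0.0, 256.283], [0.0, 357.291, 188.597], [0.0, 0.0, 1.0]], 'R': [[0.018, -1.0, -0.014], [-0.996, -0.017, -0.088], [0.088, 0.015, -0.996]], 't': [0.03, 0.54, 0.937]}
wrist 0.9792226155598959 {'mtx': [[311.127, 0.0, 254.268], [0.0, 311.127, 192.461], [0.0, 0.0, 1.0]], 'mount': [[1.0, 0.001, 0.0, 0.0], [-0.0, -0.247, 0.969, -0.159], [0.001, -0.969, -0.247, 0.065], [0.0, 0.0, 0.0, 1.0]]}
```

View pics/scene0.png

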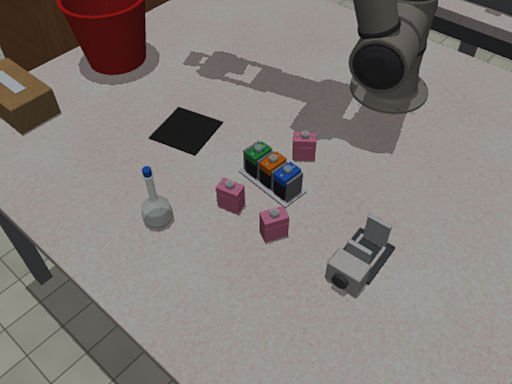

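View pics/top0.png

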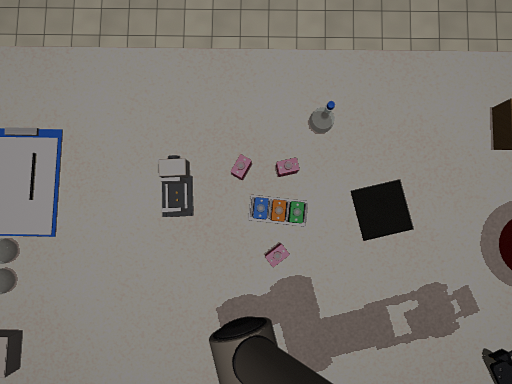

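View pics/wrist0.png

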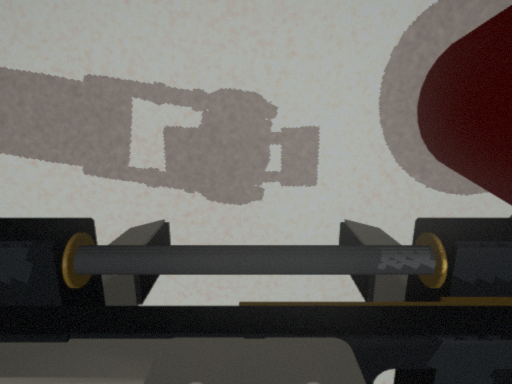

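The orange module is in the middle rack slot: top (279,210), scene (272,163). Other positions:
- Pad: top (382,210).
- Bay: top (177,195), with its white box on the far (+x) side.
- Flask: top (321,118).
- Pink decoys: top (277,255), (241,167) and (288,166).

Next I'll measure them.

```bash
cat > h.py <<'E'
from workcell import manip
import cv2, numpy as np
from scipy.spatial.transform import Rotation as Ro
def ray(n,uv,z,pose=None):
    m=manip.camera_model(n);K=np.array(m['mtx']);uv=np.atleast_2d(uv).astype(float)
    d=np.c_[uv,np.ones(len(uv))]@np.linalg.inv(K).T
    if n=='wrist':
        M=np.array(m['mount']);R=Ro.from_quat(pose[1]).as_matrix();C=R@M[:3,3]+pose[0];d=d@(R@M[:3,:3]).T
    else:
        R=np.array(m['R']);C=-R.T@np.array(m['t']);d=d@R
    return C+d*((z-C[2])/d[:,2])[:,None]
def cloud(n,d,pose=None):
    m=manip.camera_model(n);K=np.array(m['mtx']);v,u=np.mgrid[:384,:512]
    P=np.stack([u*1.,v*1.,np.ones_like(u)],-1)@np.linalg.inv(K).T*d[...,None]
    if n=='wrist':
        M=np.array(m['mount']);R=Ro.from_quat(pose[1]).as_matrix();return (P@M[:3,:3].T+M[:3,3])@R.T+pose[0]
    return (P-np.array(m['t']))@np.array(m['R'])
E
python3 - <<'E'
from h import *
p=np.load('top0rgb.npy');d=np.load('top0.npy');P=cloud('top',d)
hsv=cv2.cvtColor(p,cv2.COLOR_RGB2HSV)
def rect(n,m,z):
    c=max(cv2.findContours(m.astype(np.uint8),0,2)[0],key=cv2.contourArea)
    pts=ray(n,c[:,0,:],z)[:,:2]
    (cx,cy),(w,h),a=cv2.minAreaRect((pts*1000).astype(np.float32)); print(n,cx,cy,w,h,a,'area',cv2.contourArea(c)); return c
H,S,V=[hsv[...,i].astype(int) for i in range(3)]
c=rect('top',(H>5)&(H<20)&(S>150)&(V>100)&(np.arange(512)>200)&(np.arange(512)<320),0.071)
print('orange height',np.median(P[205:216,274:284,2]))
m=(V<40);m[:,:345]=0;m[:,420:]=0;m[245:]=0;m[:170]=0
rect('top',m,0.004); print('pad z',np.median(P[200:220,370:390,2]))
q=np.load('scene0rgb.npy');h2=cv2.cvtColor(q,cv2.COLOR_RGB2HSV).astype(int)
m=(h2[...,0]>5)&(h2[...,0]<20)&(h2[...,1]>150)&(h2[...,2]>80);m[:140]=0;m[190:]=0;m[:,:240]=0;m[:,310:]=0
rect('scene',m,.071)
for nm,s in (('green',(H>40)&(H<80)&(S>100)),('blue',(H>100)&(H<125)&(S>120)),('pink',(H>160)&(S>60)&(V>100))):
    s=s.astype(np.uint8); s[:,:200]=0;s[:,340:]=0
    for c in cv2.findContours(s,0,2)[0]:
        if cv2.contourArea(c)>60: print(nm,c[:,0].mean(0),ray('top',c[:,0].mean(0),.07)[0,:2])
cv2.imwrite('pics/z0.png',np.hstack([cv2.resize(p[140:230,140:220,::-1],None,fx=5,fy=5,interpolation=2),cv2.resize(p[180:240,240:320,::-1],None,fx=5,fy=5)[:,:].repeat(1,0) if 0 else cv2.resize(p[150:240,240:320,::-1],None,fx=5,fy=5)]))
# bay heightmap
for v in range(150,222,4): print(v,[int(round(1000*P[v,u,2])) for u in range(154,204,3)])
E
```

```text
top 481.0476379394531 -19.013389587402344 32.213680267333984 52.625282287597656 85.62102508544922 area 232.0
orange height 0.07852865030687109
top 489.5750427246094 -301.3562927246094 138.25668334960938 138.97607421875 14.07889461517334 area 2508.5
pad z 0.00401296136384994
scene 486.3529357910156 -15.462722778320312 64.46148681640625 38.65639114379883 2.4421777725219727 area 157.0
green [295.78571429 212.28571429] [ 0.47640425 -0.06318545]
blue [259.5  207.75] [0.48629226 0.02926176]
pink [276.66666667 255.8       ] [ 0.36620675 -0.0160503 ]
pink [287.79310345 166.        ] [ 0.59489144 -0.04165141]
pink [240.69387755 165.6122449 ] [0.59394863 0.07961772]
150 [0, -1, 1, 0, 1, -1, -1, 3, -1, 0, 0, 0, -1, -1, -1, 0, -2]
154 [-1, 0, 2, 1, 0, 1, 0, 1, -4, 1, 1, 2, 0, 0, 2, 0, 0]
158 [-1, -4, -2, 3, 4, 47, 51, 55, 58, 59, 59, 1, 2, 1, 0, -3, 2]
162 [1, -2, 61, 58, 60, 60, 58, 60, 62, 62, 60, 36, -2, -1, 0, -4, -1]
166 [0, -2, 60, 58, 59, 60, 60, 60, 56, 61, 58, 41, 1, 1, -2, -3, 2]
170 [0, 0, 61, 61, 60, 60, 60, 61, 58, 59, 57, 45, 1, 0, 1, -2, 0]
174 [0, 3, 60, 59, 60, 62, 61, 58, 59, 64, 57, 42, 1, -1, 1, 3, -3]
178 [1, 1, 0, 79, 77, 78, 76, 80, 79, 66, 7, 10, 11, -2, 3, 1, -1]
182 [-2, -2, 0, 10, 50, 47, 48, 47, 42, 38, 30, 8, 7, -3, 0, 0, 2]
186 [2, 4, 1, 11, 18, 8, 4, 8, 9, 7, 8, 12, 11, 3, 0, 3, 0]
190 [-4, 2, 2, 9, 19, 9, 6, 8, 6, 8, 6, 9, 6, -2, -2, -2, 3]
194 [-1, 1, 0, 8, 18, 9, 5, 11, 8, 7, 7, 14, 7, -1, -1, -1, -1]
198 [2, 0, 3, 10, 19, 7, 7, 9, 8, 11, 11, 13, 10, 1, 2, -3, 0]
202 [2, -1, 0, 8, 16, 9, 7, 7, 7, 4, 8, 14, 10, -1, 0, -2, 4]
206 [2, 1, 2, 7, 14, 8, 8, 6, 8, 9, 13, 15, 8, 0, 0, -2, -3]
210 [2, 2, 1, 77, 77, 75, 76, 78, 78, 75, 38, 9, 7, 0, -1, -1, 2]
214 [-1, 0, 0, 10, 10, 8, 11, 8, 8, 9, 10, 9, 9, 3, 1, 1, -1]
218 [-1, -1, 2, 1, 1, 3, 0, -1, -1, 1, 4, -1, 1, -2, 1, 1, 1]
```

```bash
python3 - <<'E'
import cv2,numpy as np
q=np.load('scene0rgb.npy')[:,:,::-1]
cv2.imwrite('pics/z1.png',cv2.resize(q[200:300,310:410],None,fx=6,fy=6,interpolation=2))
E
```

```text
(no output)
```

View pics/z0.png

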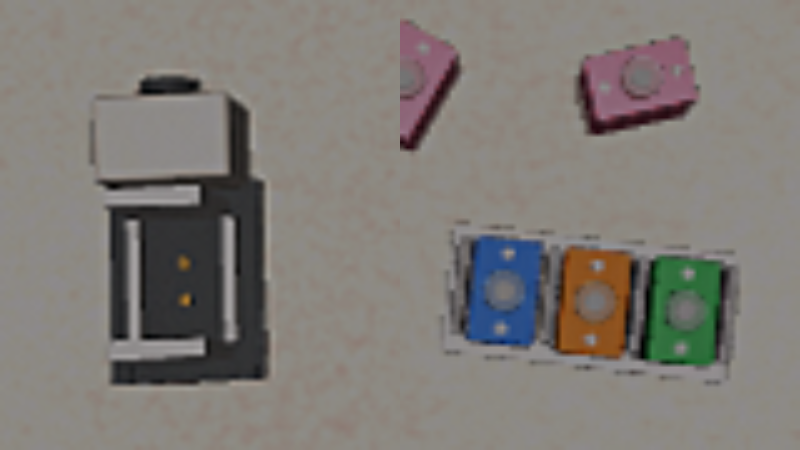

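View pics/z1.png

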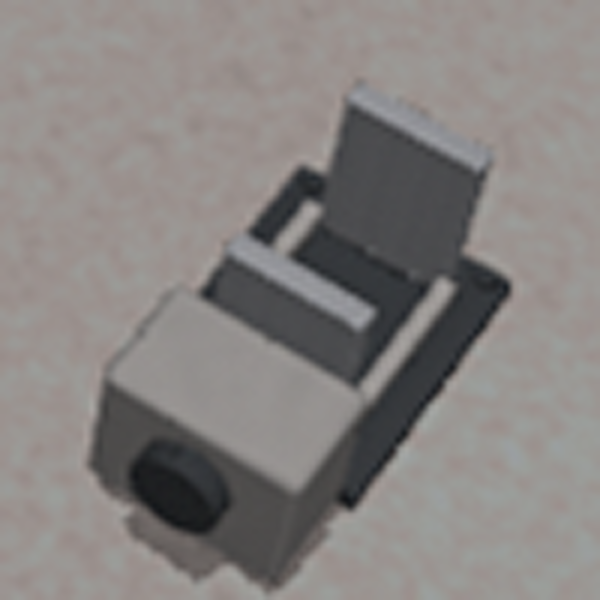

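```bash
python3 - <<'E'
from h import *
f=lambda a:(np.array(a,float)+.5)/5-.5+140
far=ray('top',f([(104,188),(199,186),(200,205),(104,207)]),.078); near=ray('top',f([(110,342),(206,340),(206,357),(110,360)]),.078)
L=ray('top',f([(126,220),(138,220),(142,340),(131,340)]),.018);R=ray('top',f([(224,216),(236,216),(238,341),(226,340)]),.018)
for n,a in zip('far near L R'.split(),(far,near,L,R)): print(n,np.round(a[:,:2]*1000).tolist(),np.round(a.mean(0)*1000,1))
v=far.mean(0)-near.mean(0);print('cheek sep',np.linalg.norm(v),'yaw',np.degrees(np.arctan2(v[1],v[0])),'c',(far+near).mean(0)/2)
v=L.mean(0)-R.mean(0);print('rail sep',np.linalg.norm(v),'yaw',np.degrees(np.arctan2(-v[0],v[1])),'c',(L+R).mean(0)/2)
# scene cheeks
g=lambda a,:(np.array(a,float)+.5)/6-.5+np.array([310,200])
fs=ray('scene',g([(230,240),(368,330),(378,312),(240,232)]),.078);ns=ray('scene',g([(345,95),(485,170),(490,155),(358,83)]),.078)
print('scene',fs.mean(0),ns.mean(0),(fs+ns).mean(0)/2)
s=manip.observe();A=Ro.from_quat(s['eef_rot']).as_matrix();print(np.round(A,3))
print('flask',ray('top',(321,120),.034))
E
```

```text
far [[560.0, 284.0], [561.0, 235.0], [552.0, 234.0], [550.0, 283.0]] [555.6 259.1  78. ]
near [[481.0, 277.0], [483.0, 229.0], [474.0, 228.0], [472.0, 277.0]] [477.5 252.9  78. ]
L [[549.0, 288.0], [549.0, 282.0], [484.0, 277.0], [484.0, 283.0]] [516.7 282.5  18. ]
R [[552.0, 235.0], [552.0, 228.0], [485.0, 225.0], [485.0, 231.0]] [518.5 229.9  18. ]
cheek sep 0.07832294196971601 yaw 4.593882628906668 c [0.51653206 0.25600791 0.078     ]
rail sep 0.052623728527710634 yaw 2.0307635147679926 c [0.51758418 0.25615558 0.018     ]
scene [0.55271453 0.26154932 0.078     ] [0.47621953 0.25610684 0.078     ] [0.51446703 0.25882808 0.078     ]
[[ 0.41  -0.     0.912]
 [-0.912  0.001  0.41 ]
 [-0.001 -1.     0.   ]]
flask [[ 0.72734977 -0.13256525  0.034     ]]
```

Bay is at about (0.516, 0.257) with yaw about 4°. The cheek and rail spacings come out at 78 and 52 mm, as they should. The orange module is at about (0.482, -0.018), yaw about -5°. I'll move above the rack.

```bash
python3 -m crank '[{"claw":0.0918,"dx":-0.029,"dy":0,"dz":0.04,"twist":0},{"claw":0.0918,"dx":-0.029,"dy":0,"dz":0.04,"twist":0},{"claw":0.0918,"dx":-0.029,"dy":0,"dz":0.04,"twist":0},{"claw":0.0918,"dx":-0.029,"dy":0,"dz":0.04,"twist":0},{"claw":0.0918,"dx":-0.029,"dy":0,"dz":0.04,"twist":0}]'; python3 -m crank '[{"claw":0.0918,"dx":-0.029,"dy":0,"dz":0.04,"twist":0},{"claw":0.0918,"dx":-0.029,"dy":0,"dz":0.04,"twist":0},{"claw":0.0918,"dx":0,"dy":0,"dz":0,"twist":-0.15},{"claw":0.0918,"dx":0,"dy":0,"dz":0,"twist":-0.15},{"claw":0.0918,"dx":0,"dy":0,"dz":0,"twist":-0.15}]'
```

```text
time: 0.65
ee_pos: [0.3382, -0.2638, 0.2234]
eef_rot: [-0.591, 0.388, -0.386, 0.592]
force: [0.0, 0.3, -0.0]
gripper_width: 1.0
time: 1.15
ee_pos: [0.3906, -0.1694, 0.2232]
eef_rot: [-0.663, 0.244, -0.242, 0.665]
force: [0.7, -0.3, 0.7]
gripper_width: 1.001
```

```bash
cat >> h.py <<'E'
def rem(x,y,z,yaw):
    s=manip.observe();A=Ro.from_quat(s['eef_rot']).as_matrix()
    d=A.T@(np.array([x,y,z])-s['ee_pos']);cy=np.degrees(np.arctan2(A[1,0],A[0,0]))
    t=-((yaw-cy+180)%360-180)
    print('t',round(s['time'],2),'pos',np.round(s['ee_pos'],4),'yaw %.1f'%cy,'REM dx dy dz mm',np.round(d*1000,1),'twist %.3f'%np.radians(t),'j6',round(s['joint_pos'][5],2),'F',np.round(s['force'],1),'w',round(s['gripper_width'],3),'tilt',np.round(A[:,1],3))
def pose():
    s=manip.observe();return np.array(s['ee_pos']),np.array(s['eef_rot'])
E
python3 -c "
from h import *
rem(.482,-.018,.18,-5)"
```

```text
t 1.15 pos [ 0.3906 -0.1694  0.2232] yaw -40.2 REM dx dy dz mm [-27.8  43.7 174.5] twist -0.615 j6 0.11 F [ 0.7 -0.3  0.7] w 1.001 tilt [-0.001  0.004 -1.   ]
```

```bash
python3 -m crank '[{"claw":0.0918,"dx":-0.008,"dy":0,"dz":0.049,"twist":0},{"claw":0.0918,"dx":-0.008,"dy":0,"dz":0.049,"twist":0},{"claw":0.0918,"dx":-0.008,"dy":0,"dz":0.049,"twist":0},{"claw":0.0918,"dx":-0.004,"dy":0,"dz":0.03,"twist":0},{"claw":0.0918,"dx":0,"dy":0,"dz":0,"twist":-0.15}]'; python3 -m crank '[{"claw":0.0918,"dx":0,"dy":0.01,"dz":0,"twist":-0.15},{"claw":0.0918,"dx":0,"dy":0.01,"dz":0,"twist":-0.15},{"claw":0.0918,"dx":0,"dy":0,"dz":0,"twist":-0.15},{"claw":0.0918,"dx":0,"dy":0,"dz":0,"twist":0}]';python3 -c "
from h import *
rem(.482,-.018,.2,-5)
po=pose();p,d=manip.read_camera('wrist');np.save('w1.npy',p);np.save('w1d.npy',d);cv2.imwrite('pics/w1.png',p[:,:,::-1])"
```

```text
time: 1.65
ee_pos: [0.4854, -0.0124, 0.2228]
eef_rot: [-0.68, 0.193, -0.191, 0.681]
force: [0.7, -0.2, 0.3]
gripper_width: 1.002
time: 2.05
ee_pos: [0.4854, -0.0099, 0.2009]
eef_rot: [-0.705, 0.036, -0.033, 0.708]
force: [0.3, 0.4, 0.9]
gripper_width: 1.0
t 2.05 pos [ 0.4854 -0.0099  0.2009] yaw -5.5 REM dx dy dz mm [-2.6  0.9 -8.4] twist -0.009 j6 -0.09 F [0.3 0.4 0.9] w 1.0 tilt [-0.004  0.004 -1.   ]
```

View pics/w1.png

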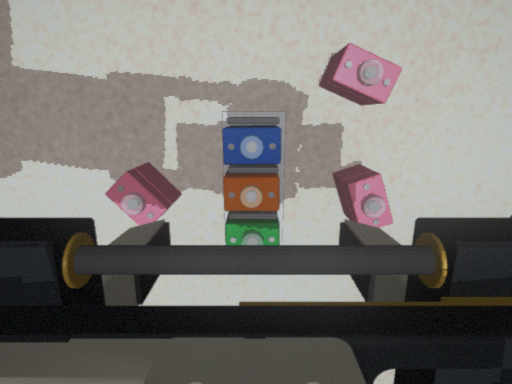

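The wrist view shows the orange collar at (252,193), between blue at (252,145) and green at (252,235). The pink decoys are clear to the left and right.

```bash
python3 - <<'E'
from h import *
p=np.load('w1.npy');d=np.load('w1d.npy');po=pose()
hsv=cv2.cvtColor(p,cv2.COLOR_RGB2HSV).astype(int);H,S,V=[hsv[...,i] for i in range(3)]
P=cloud('wrist',d,po)
b=ray('wrist',[(252,144),(252,196)],.0711,po);print(b)
for nm,m in (('or',(H>3)&(H<20)&(S>150)&(V>60)),('bl',(H>100)&(H<125)&(S>150)&(V>60)),('pk',(H>160)&(S>60)&(V>80))):
    m=m.astype(np.uint8);m[218:]=0
    for c in cv2.findContours(m,0,2)[0]:
        if cv2.contourArea(c)<150: continue
        # keep pixels of top face only by depth
        sel=np.zeros(m.shape,np.uint8);cv2.drawContours(sel,[c],-1,1,-1)
        top=sel.astype(bool)&(np.abs(P[...,2]-(.071 if nm!='pk' else .065))<.004)
        zz=np.median(P[top][:,2]) if top.any() else 0
        q=ray('wrist',cv2.findContours(top.astype(np.uint8),0,2)[0][0][:,0] if top.any() else c[:,0],.071 if nm!='pk' else .065,po)
        k=max(cv2.findContours(top.astype(np.uint8),0,2)[0],key=cv2.contourArea)
        q=ray('wrist',k[:,0],.071 if nm!='pk' else .065,po)
        print(nm,cv2.boundingRect(k),'z',zz,cv2.minAreaRect((q[:,:2]*1000).astype(np.float32)))
E
```

```text
[[ 0.48558497  0.02841143  0.0711    ]
 [ 0.48056745 -0.02090594  0.0711    ]]
or (224, 176, 55, 35) z 0.07140383914097809 ((479.94873046875, -18.114103317260742), (33.63466262817383, 51.97118377685547), 84.38044738769531)
bl (224, 128, 56, 36) z 0.07145599950403983 ((484.9331970214844, 26.87155532836914), (32.11920166015625, 51.35819625854492), 84.3356704711914)
pk (347, 173, 45, 45) z 0.0653224698597695 ((594.0044555664062, -38.21467971801758), (33.89156723022461, 47.969757080078125), 13.608505249023438)
pk (106, 171, 62, 47) z 0.06543502878686114 ((366.5864562988281, -15.90968132019043), (34.9007568359375, 53.36166763305664), 37.923946380615234)
pk (332, 43, 70, 60) z 0.06531110319573438 ((592.823486328125, 79.6951904296875), (34.274070739746094, 53.71508026123047), 61.51506423950195)
```

```bash
python3 -m crank '[{"claw":0.0918,"dx":-0.004,"dy":0.02,"dz":-0.008,"twist":0},{"claw":0.0918,"dx":0,"dy":0.04,"dz":0,"twist":0},{"claw":0.0918,"dx":0,"dy":0.02,"dz":0,"twist":0},{"claw":0.0918,"dx":0,"dy":0,"dz":0,"twist":0}]';python3 -c "
from h import *
rem(.4803,-.018,.053,-5.6)"
```

```text
time: 2.5
ee_pos: [0.4816, -0.018, 0.1202]
eef_rot: [-0.705, 0.041, -0.042, 0.707]
force: [0.5, 0.5, -0.0]
gripper_width: 1.001
t 2.5 pos [ 0.4816 -0.018   0.1202] yaw -6.7 REM dx dy dz mm [-1.3 67.2 -0.3] twist -0.020 j6 -0.08 F [ 0.5  0.5 -0. ] w 1.001 tilt [ 0.001  0.003 -1.   ]
```

```bash
python3 -m crank '[{"claw":0.0918,"dx":-0.001,"dy":0.02,"dz":0,"twist":-0.02},{"claw":0.0918,"dx":0,"dy":0.02,"dz":0,"twist":0},{"claw":0.0918,"dx":0,"dy":0.02,"dz":0,"twist":0},{"claw":0.0918,"dx":0,"dy":0.008,"dz":0,"twist":0},{"claw":0.0918,"dx":0,"dy":0,"dz":0,"twist":0}]';python3 -c "
from h import *
rem(.4803,-.018,.053,-5.6)"
```

```text
time: 3.0
ee_pos: [0.4846, -0.0187, 0.0553]
eef_rot: [-0.705, 0.036, -0.042, 0.707]
force: [-0.1, 0.2, 0.1]
gripper_width: 0.997
t 3.0 pos [ 0.4846 -0.0187  0.0553] yaw -6.3 REM dx dy dz mm [-4.4  2.2  0.2] twist -0.012 j6 -0.09 F [-0.1  0.2  0.1] w 0.997 tilt [ 0.009  0.001 -1.   ]
```

```bash
python3 -m crank '[{"claw":0.0918,"dx":-0.004,"dy":0.001,"dz":0,"twist":-0.012},{"claw":0.0918,"dx":-0.001,"dy":0,"dz":0,"twist":0},{"claw":0.07,"dx":0,"dy":0,"dz":0,"twist":0},{"claw":0.06,"dx":0,"dy":0,"dz":0,"twist":0}]';python3 -c "
from h import *
rem(.4803,-.018,.053,-5.6)"; python3 -m crank '[{"claw":0.05,"dx":0,"dy":0,"dz":0,"twist":0},{"claw":0.045,"dx":0,"dy":0,"dz":0,"twist":0},{"claw":0.04,"dx":0,"dy":0,"dz":0,"twist":0},{"claw":0.04,"dx":0,"dy":0,"dz":0,"twist":0},{"claw":0.04,"dx":0,"dy":0,"dz":0,"twist":0}]';python3 -c "
from h import *
rem(.4803,-.018,.053,-5.6)"
```

```text
time: 3.4
ee_pos: [0.4814, -0.0185, 0.0577]
eef_rot: [-0.706, 0.03, -0.04, 0.707]
force: [0.2, 0.4, -0.5]
gripper_width: 0.875
t 3.4 pos [ 0.4814 -0.0185  0.0577] yaw -5.7 REM dx dy dz mm [-1.2  4.6  0.4] twist -0.001 j6 -0.1 F [ 0.2  0.4 -0.5] w 0.875 tilt [ 0.014  0.    -1.   ]
time: 3.9
ee_pos: [0.4817, -0.0185, 0.0584]
eef_rot: [-0.706, 0.03, -0.04, 0.706]
force: [-0.5, 0.1, 1.6]
gripper_width: 0.578
t 3.9 pos [ 0.4817 -0.0185  0.0584] yaw -5.7 REM dx dy dz mm [-1.6  5.4  0.4] twist -0.001 j6 -0.1 F [-0.5  0.1  1.6] w 0.578 tilt [ 0.015  0.    -1.   ]
```

Gripped at an opening of 53 mm, matching the 54 mm ends. Now the lift.

```bash
python3 -m crank '[{"claw":0.04,"dx":0,"dy":-0.01,"dz":0,"twist":0},{"claw":0.04,"dx":0,"dy":-0.02,"dz":0,"twist":0},{"claw":0.04,"dx":0,"dy":-0.03,"dz":0,"twist":0},{"claw":0.04,"dx":0,"dy":-0.03,"dz":0,"twist":0},{"claw":0.04,"dx":0,"dy":-0.03,"dz":0,"twist":0}]';python3 -c "
from h import *
rem(.4896,-.3014,.18,-5.6)
p,d=manip.read_camera('scene');cv2.imwrite('pics/s1.png',p[60:300,100:400,::-1].repeat(2,0).repeat(2,1))"
```

```text
time: 4.4
ee_pos: [0.4762, -0.0179, 0.1793]
eef_rot: [-0.705, 0.034, -0.036, 0.707]
force: [0.3, 0.2, -2.0]
gripper_width: 0.588
t 4.4 pos [ 0.4762 -0.0179  0.1793] yaw -5.7 REM dx dy dz mm [  41.4   -1.4 -280.8] twist -0.001 j6 -0.1 F [ 0.3  0.2 -2. ] w 0.588 tilt [ 0.002  0.003 -1.   ]
```

View pics/s1.png

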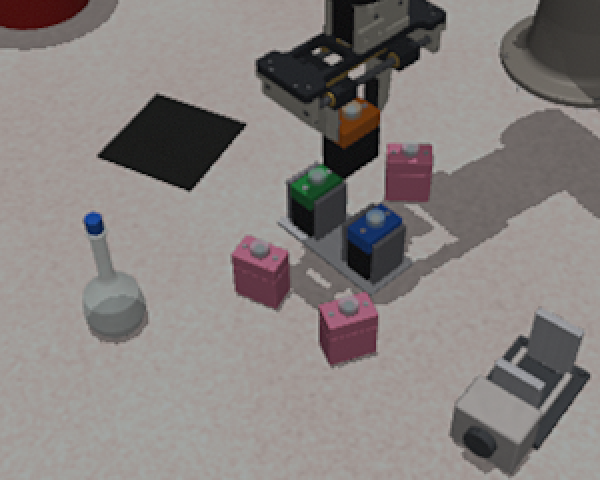

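The module is held upright (orange at (355,115)) and the rack neighbours are undisturbed. Moving to the pad.

```bash
python3 -m crank '[{"claw":0.04,"dx":0.003,"dy":0,"dz":-0.03,"twist":0},{"claw":0.04,"dx":0.006,"dy":0,"dz":-0.04,"twist":0},{"claw":0.04,"dx":0.006,"dy":0,"dz":-0.04,"twist":0},{"claw":0.04,"dx":0.006,"dy":0,"dz":-0.04,"twist":0},{"claw":0.04,"dx":0.006,"dy":0,"dz":-0.04,"twist":0}]';python3 -m crank '[{"claw":0.04,"dx":0.006,"dy":0,"dz":-0.04,"twist":0},{"claw":0.04,"dx":0.004,"dy":0,"dz":-0.03,"twist":0},{"claw":0.04,"dx":0,"dy":0,"dz":0,"twist":0}]';python3 -c "
from h import *
rem(.4896,-.3014,.0564,-5.6)"
```

```text
time: 4.95
ee_pos: [0.4881, -0.2112, 0.1894]
eef_rot: [-0.706, 0.026, -0.038, 0.707]
force: [0.4, 0.1, -2.4]
gripper_width: 0.582
time: 5.25
ee_pos: [0.4906, -0.2895, 0.1896]
eef_rot: [-0.706, 0.027, -0.04, 0.706]
force: [-0.3, -0.3, -2.7]
gripper_width: 0.586
t 5.25 pos [ 0.4906 -0.2895  0.1896] yaw -5.4 REM dx dy dz mm [ -2.2 133.1 -12. ] twist 0.003 j6 -0.58 F [-0.3 -0.3 -2.7] w 0.586 tilt [ 0.017 -0.001 -1.   ]
```

```bash
python3 -m crank '[{"claw":0.04,"dx":0,"dy":0.02,"dz":-0.01,"twist":0},{"claw":0.04,"dx":0,"dy":0.03,"dz":0,"twist":0},{"claw":0.04,"dx":0,"dy":0.03,"dz":0,"twist":0},{"claw":0.04,"dx":0,"dy":0.02,"dz":0,"twist":0},{"claw":0.04,"dx":0,"dy":0,"dz":0,"twist":0}]';python3 -c "
from h import *
rem(.4896,-.3014,.0564,-5.6)
p,d=manip.read_camera('scene');cv2.imwrite('pics/s2.png',p[40:240,100:300,::-1].repeat(3,0).repeat(3,1))"
```

```text
time: 5.75
ee_pos: [0.4909, -0.2984, 0.0878]
eef_rot: [-0.706, 0.028, -0.04, 0.707]
force: [-0.4, 0.1, -2.3]
gripper_width: 0.583
t 5.75 pos [ 0.4909 -0.2984  0.0878] yaw -5.5 REM dx dy dz mm [-1.6 31.4 -3.1] twist 0.001 j6 -0.6 F [-0.4  0.1 -2.3] w 0.583 tilt [ 0.018  0.    -1.   ]
```

View pics/s2.png

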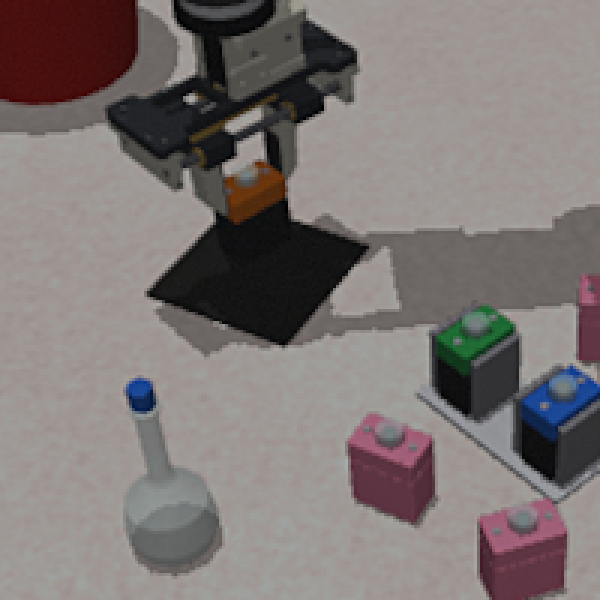

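```bash
python3 -m crank '[{"claw":0.04,"dx":0,"dy":0.015,"dz":0,"twist":0},{"claw":0.04,"dx":0,"dy":0.009,"dz":0,"twist":0},{"claw":0.04,"dx":0,"dy":0.002,"dz":0,"twist":0}]';python3 -m crank '[{"claw":0.04,"dx":0,"dy":0.003,"dz":0,"twist":0},{"claw":0.04,"dx":0,"dy":0.002,"dz":0,"twist":0}]'
```

```text
time: 6.1
ee_pos: [0.4944, -0.2993, 0.067]
eef_rot: [0.708, -0.025, 0.042, -0.705]
force: [-0.5, 0.8, -0.7]
gripper_width: 0.582
time: 6.3
ee_pos: [0.4954, -0.2997, 0.0637]
eef_rot: [0.708, -0.024, 0.043, -0.704]
force: [0.1, -0.5, -2.2]
gripper_width: 0.586
```

```bash
python3 -m crank '[{"claw":0.04,"dx":0,"dy":0.004,"dz":0,"twist":0},{"claw":0.04,"dx":0,"dy":0.003,"dz":0,"twist":0}]';python3 -m crank '[{"claw":0.04,"dx":0,"dy":0.003,"dz":0,"twist":0}]';python3 -m crank '[{"claw":0.04,"dx":0,"dy":0.003,"dz":0,"twist":0}]'; python3 -c "
from h import *
rem(.4896,-.3014,.0564,-5.6)"
```

```text
time: 6.5
ee_pos: [0.4962, -0.3002, 0.0574]
eef_rot: [0.709, -0.023, 0.044, -0.704]
force: [-0.4, -0.3, -2.6]
gripper_width: 0.585
time: 6.6
ee_pos: [0.4968, -0.301, 0.0562]
eef_rot: [0.709, -0.023, 0.044, -0.703]
force: [-4.0, 3.2, 23.5]
gripper_width: 0.583
time: 6.7
ee_pos: [0.497, -0.3011, 0.056]
eef_rot: [0.71, -0.022, 0.044, -0.703]
force: [-9.3, 8.6, 32.8]
gripper_width: 0.584
t 6.7 pos [ 0.497  -0.3011  0.056 ] yaw -5.4 REM dx dy dz mm [-7.3 -0.6 -0.9] twist 0.004 j6 -0.6 F [-9.3  8.6 32.8] w 0.584 tilt [ 0.031 -0.011 -0.999]
```

Contact is at the expected height. I'll release slowly.

```bash
python3 -m crank '[{"claw":0.04,"dx":0,"dy":-0.001,"dz":0,"twist":0},{"claw":0.056,"dx":0,"dy":0,"dz":0,"twist":0},{"claw":0.06,"dx":0,"dy":0,"dz":0,"twist":0},{"claw":0.075,"dx":0,"dy":0,"dz":0,"twist":0},{"claw":0.0918,"dx":0,"dy":0,"dz":0,"twist":0}]';python3 -m crank '[{"claw":0.0918,"dx":0,"dy":0,"dz":0,"twist":0},{"claw":0.0918,"dx":0,"dy":0,"dz":0,"twist":0}]'; python3 -c "
from h import *
rem(.4896,-.3014,.0564,-5.6)
p,d=manip.read_camera('scene');cv2.imwrite('pics/s3.png',p[40:240,100:300,::-1].repeat(3,0).repeat(3,1))"
```

```text
time: 7.2
ee_pos: [0.4979, -0.302, 0.0585]
eef_rot: [0.71, -0.021, 0.045, -0.702]
force: [0.8, -0.2, -0.0]
gripper_width: 0.777
time: 7.4
ee_pos: [0.4978, -0.3019, 0.0581]
eef_rot: [0.71, -0.021, 0.045, -0.702]
force: [0.1, 0.7, 0.5]
gripper_width: 0.955
t 7.4 pos [ 0.4978 -0.3019  0.0581] yaw -5.4 REM dx dy dz mm [-8.3  1.4 -0.2] twist 0.004 j6 -0.6 F [0.1 0.7 0.5] w 0.955 tilt [ 0.033 -0.013 -0.999]
```

View pics/s3.png

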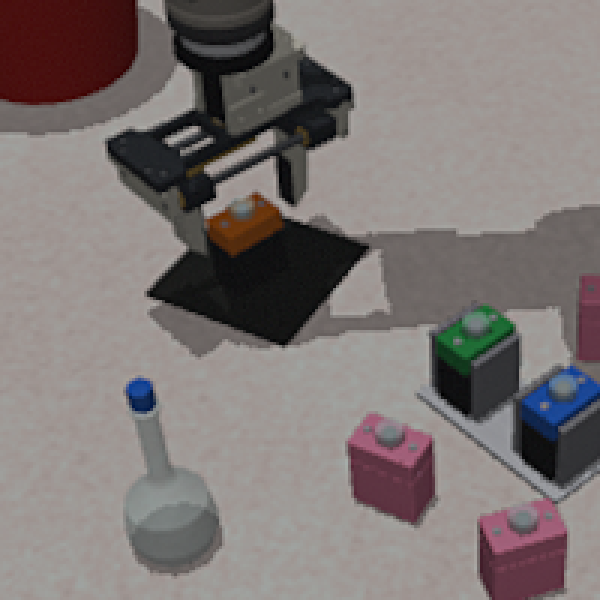

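```bash
cat >> h.py <<'E'
def orange(n,z,save=None,lim=None):
    po=pose();p,d=manip.read_camera(n)
    if save: cv2.imwrite(save,p[:,:,::-1])
    hsv=cv2.cvtColor(p,cv2.COLOR_RGB2HSV).astype(int);P=cloud(n,d,po)
    m=(hsv[...,0]>3)&(hsv[...,0]<20)&(hsv[...,1]>150)&(hsv[...,2]>60)
    if lim is not None: m&=(np.abs(P[...,0]-lim[0])<.08)&(np.abs(P[...,1]-lim[1])<.08)
    print('collar px',m.sum(),'max z (pct95)',np.percentile(P[m][:,2],95))
    m&=np.abs(P[...,2]-z)<.006
    m=cv2.morphologyEx(m.astype(np.uint8),cv2.MORPH_CLOSE,np.ones((5,5)))
    k=max(cv2.findContours(m,0,2)[0],key=cv2.contourArea);q=ray(n,k[:,0],z,po)
    print(n,'z',np.median(P[m>0][:,2]),cv2.boundingRect(k),cv2.minAreaRect((q[:,:2]*1000).astype(np.float32)))
E
python3 -c "
from h import *
orange('top',.069,'pics/t3.png',(.495,-.30));orange('scene',.069,None,(.495,-.30))"
```

```text
collar px 115 max z (pct95) 0.14049786425348845
top z 0.07027005526529578 (383, 195, 11, 22) ((498.32049560546875, -295.6001892089844), (23.32501983642578, 51.91594314575195), 83.47113037109375)
collar px 246 max z (pct95) 0.07112193626026449
scene z 0.0688244831039067 (169, 105, 24, 17) ((499.8133850097656, -294.7357482910156), (37.82881164550781, 54.58903121948242), 83.98495483398438)
```

View pics/t3.png

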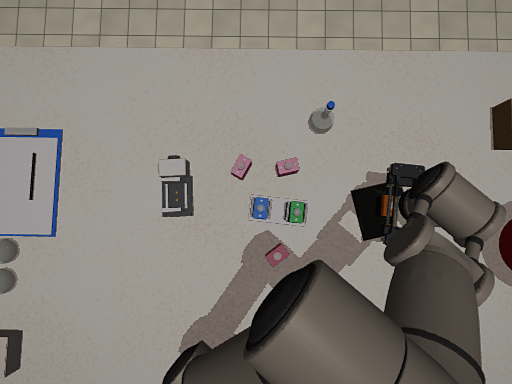

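The module stands upright at about (0.499, -0.30), 69 mm high as it should be. Lifting off and turning 90°.

```bash
python3 -m crank '[{"claw":0.0918,"dx":0.001,"dy":-0.02,"dz":0,"twist":0},{"claw":0.0918,"dx":0.001,"dy":-0.03,"dz":0,"twist":0},{"claw":0.0918,"dx":0.001,"dy":-0.03,"dz":0,"twist":0},{"claw":0.0918,"dx":0.001,"dy":-0.03,"dz":0,"twist":0},{"claw":0.0918,"dx":0,"dy":-0.03,"dz":0,"twist":0}]';python3 -m crank '[{"claw":0.0918,"dx":0,"dy":0,"dz":0,"twist":0.15},{"claw":0.0918,"dx":0,"dy":0,"dz":0,"twist":0.15},{"claw":0.0918,"dx":0,"dy":0,"dz":0,"twist":0.15},{"claw":0.0918,"dx":0,"dy":0,"dz":0,"twist":0.15},{"claw":0.0918,"dx":0,"dy":0,"dz":0,"twist":0.15}]';python3 -m crank '[{"claw":0.0918,"dx":0,"dy":0,"dz":0,"twist":0.15},{"claw":0.0918,"dx":0,"dy":0,"dz":0,"twist":0.15},{"claw":0.0918,"dx":0,"dy":0,"dz":0,"twist":0.15},{"claw":0.0918,"dx":0,"dy":0,"dz":0,"twist":0.15},{"claw":0.0918,"dx":0,"dy":0,"dz":0,"twist":0.15}]';python3 -m crank '[{"claw":0.0918,"dx":0,"dy":0,"dz":0,"twist":0.07},{"claw":0.0918,"dx":0,"dy":0,"dz":0,"twist":0}]'
python3 -c "
from h import *
rem(.499,-.30,.054,-96);orange('wrist',.069,'pics/w3.png',(.499,-.3));orange('scene',.069,None,(.495,-.30))"
```

```text
time: 8.05
ee_pos: [0.4949, -0.2987, 0.1975]
eef_rot: [0.708, -0.025, 0.042, -0.705]
force: [-0.6, -0.6, -0.5]
gripper_width: 0.997
time: 8.55
ee_pos: [0.4968, -0.3002, 0.2043]
eef_rot: [-0.643, 0.279, -0.304, 0.645]
force: [-0.9, -0.2, -0.6]
gripper_width: 0.996
time: 9.05
ee_pos: [0.4965, -0.2999, 0.2042]
eef_rot: [0.487, -0.496, 0.518, -0.498]
force: [0.1, 0.5, -0.2]
gripper_width: 1.004
time: 9.25
ee_pos: [0.4964, -0.2998, 0.2041]
eef_rot: [0.467, -0.515, 0.536, -0.478]
force: [1.2, 1.0, -1.4]
gripper_width: 0.996
t 9.25 pos [ 0.4964 -0.2998  0.2041] yaw -96.1 REM dx dy dz mm [ -1.3 150.1  -2.3] twist -0.001 j6 0.99 F [ 1.2  1.  -1.4] w 0.996 tilt [ 0.032 -0.012 -0.999]
collar px 1694 max z (pct95) 0.29760900113930827
wrist z 0.06935612632280619 (237, 158, 36, 56) ((497.181640625, -302.3001708984375), (33.51626968383789, 54.324806213378906), 84.69248962402344)
collar px 246 max z (pct95) 0.07112455266005313
scene z 0.06878503801007124 (169, 105, 24, 16) ((499.70037841796875, -295.181396484375), (36.516056060791016, 54.48469924926758), 83.47201538085938)
```

View pics/w3.png

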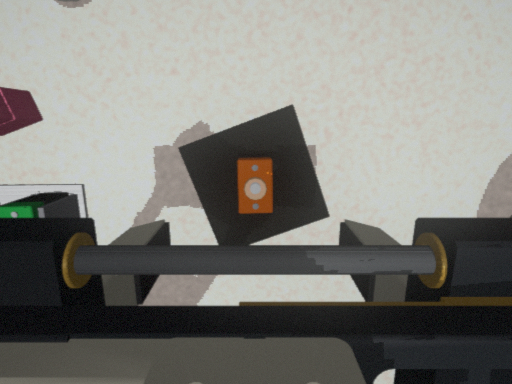

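```bash
python3 -m crank '[{"claw":0.0918,"dx":0.002,"dy":0.03,"dz":0,"twist":-0.01},{"claw":0.0918,"dx":0,"dy":0.03,"dz":-0.003,"twist":0},{"claw":0.0918,"dx":0,"dy":0.03,"dz":0,"twist":0},{"claw":0.0918,"dx":0,"dy":0.005,"dz":0,"twist":0}]'
python3 -c "
from h import *
rem(.4972,-.302,.053,-95.5)"
```

```text
time: 9.75
ee_pos: [0.4977, -0.3038, 0.1086]
eef_rot: [0.473, -0.508, 0.533, -0.484]
force: [-0.7, 0.6, -0.1]
gripper_width: 1.0
t 9.75 pos [ 0.4977 -0.3038  0.1086] yaw -94.8 REM dx dy dz mm [-2.4 55.6 -2.7] twist 0.012 j6 0.96 F [-0.7  0.6 -0.1] w 1.0 tilt [ 0.037 -0.016 -0.999]
```

```bash
python3 -m crank '[{"claw":0.0918,"dx":-0.002,"dy":0.02,"dz":-0.002,"twist":0.012},{"claw":0.0918,"dx":0,"dy":0.02,"dz":-0.002,"twist":0},{"claw":0.0918,"dx":0,"dy":0.012,"dz":-0.001,"twist":0},{"claw":0.0918,"dx":0,"dy":0,"dz":0,"twist":0}]'
python3 -c "
from h import *
rem(.4972,-.302,.053,-95.5)"
```

```text
time: 10.15
ee_pos: [0.4964, -0.3033, 0.0576]
eef_rot: [0.47, -0.508, 0.536, -0.482]
force: [0.4, 0.3, 0.3]
gripper_width: 1.001
t 10.15 pos [ 0.4964 -0.3033  0.0576] yaw -95.3 REM dx dy dz mm [-1.5  4.6  0.5] twist 0.004 j6 0.97 F [0.4 0.3 0.3] w 1.001 tilt [ 0.039 -0.018 -0.999]
```

```bash
python3 -m crank '[{"claw":0.0918,"dx":-0.001,"dy":0.006,"dz":0,"twist":0},{"claw":0.06,"dx":0,"dy":0.002,"dz":0,"twist":0},{"claw":0.04,"dx":0,"dy":0,"dz":0,"twist":0},{"claw":0.03,"dx":0,"dy":0,"dz":0,"twist":0},{"claw":0.02,"dx":0,"dy":0,"dz":0,"twist":0}]';python3 -m crank '[{"claw":0.02,"dx":0,"dy":0,"dz":0,"twist":0},{"claw":0.02,"dx":0,"dy":0,"dz":0,"twist":0},{"claw":0.02,"dx":0,"dy":0,"dz":0,"twist":0},{"claw":0.02,"dx":0,"dy":0,"dz":0,"twist":0}]'
python3 -c "
from h import *
rem(.4972,-.302,.053,-95.5)"
```

```text
time: 10.65
ee_pos: [0.499, -0.304, 0.0531]
eef_rot: [0.47, -0.506, 0.538, -0.483]
force: [0.5, -0.4, -0.6]
gripper_width: 0.702
time: 11.05
ee_pos: [0.4992, -0.3041, 0.0537]
eef_rot: [0.47, -0.505, 0.539, -0.483]
force: [0.1, -0.5, -1.8]
gripper_width: 0.368
t 11.05 pos [ 0.4992 -0.3041  0.0537] yaw -95.2 REM dx dy dz mm [-1.9  0.6 -2.3] twist 0.005 j6 0.97 F [ 0.1 -0.5 -1.8] w 0.368 tilt [ 0.045 -0.022 -0.999]
```

Regripped at 33.8 mm, matching the 34 mm sides. Lifting.

```bash
python3 -m crank '[{"claw":0.02,"dx":0,"dy":-0.01,"dz":0,"twist":0},{"claw":0.02,"dx":0,"dy":-0.03,"dz":0,"twist":0},{"claw":0.02,"dx":0,"dy":-0.04,"dz":0,"twist":0},{"claw":0.02,"dx":0,"dy":-0.04,"dz":0,"twist":0},{"claw":0.02,"dx":0,"dy":-0.03,"dz":0,"twist":0}]'
python3 -c "
from h import *
rem(.516,.257,.2,-86)
orange('scene',.069+.15,'pics/s4.png',(.495,-.30))"
```

```text
time: 11.55
ee_pos: [0.489, -0.2982, 0.2039]
eef_rot: [0.471, -0.511, 0.533, -0.482]
force: [0.8, 0.1, -1.3]
gripper_width: 0.373
t 11.55 pos [ 0.489  -0.2982  0.2039] yaw -95.2 REM dx dy dz mm [-555.4   -2.3  -23.5] twist -0.161 j6 0.97 F [ 0.8  0.1 -1.3] w 0.373 tilt [ 0.033 -0.013 -0.999]
collar px 154 max z (pct95) 0.22114672658427847
scene z 0.21893134425586608 (164, 55, 14, 12) ((504.7186279296875, -295.8953857421875), (39.16919708251953, 26.001665115356445), 80.5793685913086)
```

View pics/s4.png

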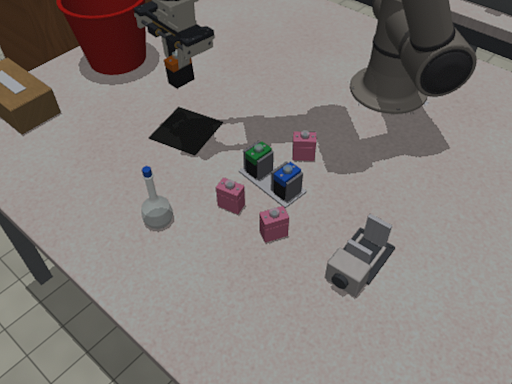

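Held upright at (180,70) in the scene view. Traversing to the bay.

```bash
python3 -m crank '[{"claw":0.02,"dx":-0.03,"dy":0,"dz":-0.002,"twist":0},{"claw":0.02,"dx":-0.045,"dy":0,"dz":-0.002,"twist":0},{"claw":0.02,"dx":-0.045,"dy":0,"dz":-0.002,"twist":0},{"claw":0.02,"dx":-0.045,"dy":0,"dz":-0.002,"twist":0},{"claw":0.02,"dx":-0.045,"dy":0,"dz":-0.002,"twist":0}]';python3 -m crank '[{"claw":0.02,"dx":-0.045,"dy":0,"dz":-0.002,"twist":0},{"claw":0.02,"dx":-0.045,"dy":0,"dz":-0.002,"twist":0},{"claw":0.02,"dx":-0.045,"dy":0,"dz":-0.002,"twist":0},{"claw":0.02,"dx":-0.045,"dy":0,"dz":-0.002,"twist":0},{"claw":0.02,"dx":-0.045,"dy":0,"dz":-0.002,"twist":0}]'
python3 -c "
from h import *
rem(.516,.257,.2,-86)"
```

```text
time: 12.1
ee_pos: [0.5002, -0.0897, 0.2091]
eef_rot: [0.468, -0.507, 0.542, -0.48]
force: [0.3, 0.9, -3.5]
gripper_width: 0.37
time: 12.6
ee_pos: [0.5108, 0.1441, 0.2056]
eef_rot: [0.467, -0.507, 0.542, -0.48]
force: [1.8, -1.0, -2.0]
gripper_width: 0.373
t 12.6 pos [0.5108 0.1441 0.2056] yaw -95.9 REM dx dy dz mm [-112.9    3.    -6.5] twist -0.172 j6 1.84 F [ 1.8 -1.  -2. ] w 0.373 tilt [ 0.047 -0.025 -0.999]
```

```bash
python3 -m crank '[{"claw":0.02,"dx":-0.04,"dy":0,"dz":-0.002,"twist":0},{"claw":0.02,"dx":-0.04,"dy":0,"dz":-0.002,"twist":0},{"claw":0.02,"dx":-0.025,"dy":0,"dz":-0.002,"twist":0},{"claw":0.02,"dx":0,"dy":0,"dz":0,"twist":-0.09},{"claw":0.02,"dx":0,"dy":0,"dz":0,"twist":-0.08}]';python3 -m crank '[{"claw":0.02,"dx":0,"dy":0,"dz":0,"twist":0}]'
python3 -c "
from h import *
rem(.516,.257,.15,-86)
for n in ('wrist','top','scene'):
  po=pose();p,d=manip.read_camera(n);np.save(n+'5.npy',p);np.save(n+'5d.npy',d);cv2.imwrite('pics/'+n+'5.png',p[:,:,::-1])"
```

```text
time: 13.1
ee_pos: [0.5124, 0.2604, 0.2031]
eef_rot: [-0.515, 0.462, -0.497, 0.524]
force: [-0.6, 0.7, -2.2]
gripper_width: 0.372
time: 13.2
ee_pos: [0.512, 0.2608, 0.203]
eef_rot: [-0.516, 0.461, -0.496, 0.525]
force: [0.1, 0.5, -2.3]
gripper_width: 0.373
t 13.2 pos [0.512  0.2608 0.203 ] yaw -85.3 REM dx dy dz mm [ 2.7 53.2  1.4] twist 0.012 j6 1.86 F [ 0.1  0.5 -2.3] w 0.373 tilt [ 0.045 -0.024 -0.999]
```

View pics/wrist5.png

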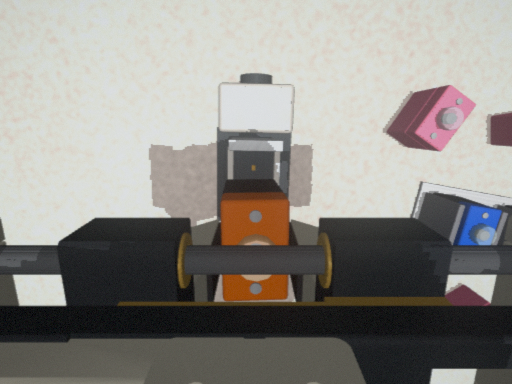

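View pics/scene5.png

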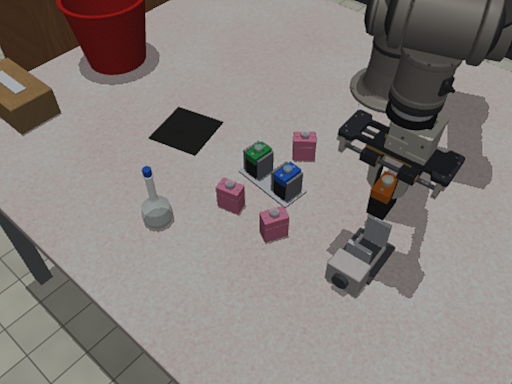

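The wrist view shows the module aligned above the bay, with the far cheek top at about (255,146) and the white box at (256,108). I'll measure bay and module from this view.

```bash
python3 - <<'E'
from h import *
po=pose();p=np.load('wrist5.npy');d=np.load('wrist5d.npy');P=cloud('wrist',d,po)
hsv=cv2.cvtColor(p,cv2.COLOR_RGB2HSV).astype(int)
def rc(m,z,nm):
    m=cv2.morphologyEx(m.astype(np.uint8),cv2.MORPH_OPEN,np.ones((2,2)));k=max(cv2.findContours(m,0,2)[0],key=cv2.contourArea)
    q=ray('wrist',k[:,0],z,po);print(nm,'z',round(float(np.median(P[m>0][:,2])),4),cv2.boundingRect(k),cv2.minAreaRect((q[:,:2]*1000).astype(np.float32)))
R=np.zeros((384,512),bool);R[70:180,205:305]=1
rc(R&(np.abs(P[...,2]-.078)<.006),.078,'cheek');rc(R&(np.abs(P[...,2]-.060)<.006),.060,'box')
m=(hsv[...,0]>3)&(hsv[...,0]<20)&(hsv[...,1]>150)&(hsv[...,2]>60);
for v0,v1 in ((190,205),(215,240),(275,297)):
    s=m.copy();s[:v0]=0;s[v1:]=0;u=np.where(s)[1];print(v0,u.min(),u.max(),np.median(P[s][:,2]))
rows=np.where(m[:,240:270].sum(1)>10)[0];print(rows.min(),rows.max())
for v in range(180,305,6): print(v,round(float(np.median(P[v,235:245,2])),4),end='; ')
z=.218
c=ray('wrist',[(222,193),(287,193),(290,297),(222,297)],z,po);print(np.round(c*1000,1),c.mean(0))
cv2.imwrite('pics/z5.png',cv2.resize(p[70:310,190:320,::-1],None,fx=2.4,fy=2.4,interpolation=2))
# top view cheek
E
```

```text
cheek z 0.0785 (230, 140, 55, 13) ((554.08740234375, 256.81878662109375), (10.189803123474121, 49.367130279541016), 3.23711895942688)
box z 0.0605 (220, 83, 76, 52) ((587.7266845703125, 258.6503601074219), (45.54650115966797, 70.55052185058594), 3.1803534030914307)
190 221 288 0.21722459815466957
215 220 288 0.21928056750922048
275 178 328 0.2194364501806285
193 299
180 0.1608; 186 0.1831; 192 0.1986; 198 0.2162; 204 0.219; 210 0.2194; 216 0.2195; 222 0.2193; 228 0.2193; 234 0.2194; 240 0.2203; 246 0.2849; 252 0.2871; 258 0.2883; 264 0.2886; 270 0.2886; 276 0.2198; 282 0.2196; 288 0.2193; 294 0.2201; 300 0.2191; [[538.3 277.6 218. ]
 [540.6 246.3 218. ]
 [485.6 239.2 218. ]
 [483.4 274.4 218. ]] [0.51195244 0.25935408 0.218     ]
```

View pics/z5.png

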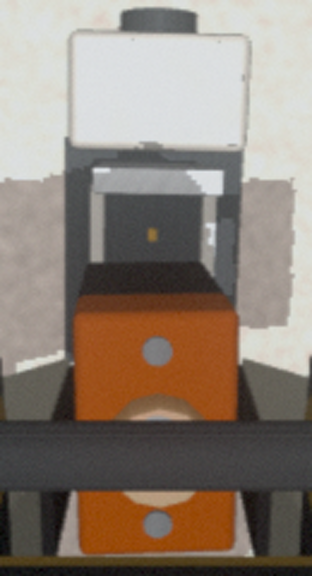

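```bash
python3 -m crank '[{"claw":0.02,"dx":0.002,"dy":0.02,"dz":0.001,"twist":0},{"claw":0.02,"dx":0.001,"dy":0.02,"dz":0,"twist":0},{"claw":0.02,"dx":0.001,"dy":0.008,"dz":0,"twist":0},{"claw":0.02,"dx":0,"dy":0,"dz":0,"twist":0}]'
python3 -c "
from h import *
rem(.5155,.2563,.15,-86)
for n in ('wrist',):
  po=pose();p,d=manip.read_camera(n);np.save(n+'6.npy',p);np.save(n+'6d.npy',d);cv2.imwrite('pics/'+n+'6.png',p[:,:,::-1])
P=cloud('wrist',d,po)
R=np.zeros((384,512),bool);R[40:215,190:325]=1
m=(R&(np.abs(P[...,2]-.078)<.006)).astype(np.uint8);m=cv2.morphologyEx(m,cv2.MORPH_OPEN,np.ones((3,3)));k=max(cv2.findContours(m,0,2)[0],key=cv2.contourArea)
q=ray('wrist',k[:,0],.078,po);print(cv2.boundingRect(k),cv2.minAreaRect((q[:,:2]*1000).astype(np.float32)))
hsv=cv2.cvtColor(p,cv2.COLOR_RGB2HSV).astype(int)
m=(hsv[...,0]>3)&(hsv[...,0]<20)&(hsv[...,1]>150)&(hsv[...,2]>60);
zt=po[0][2]-.0497+.065;print('ztop',zt)
m&=np.abs(P[...,2]-zt)<.004;m[:,:215]=0;m[:,295:]=0
k=np.argwhere(m)[:,::-1];q=ray('wrist',k,zt,po);print(k.min(0),k.max(0),cv2.minAreaRect((q[:,:2]*1000).astype(np.float32)))
"
```

```text
time: 13.75
ee_pos: [0.5169, 0.2536, 0.1555]
eef_rot: [-0.512, 0.464, -0.5, 0.523]
force: [0.8, -0.5, -1.3]
gripper_width: 0.37
t 13.75 pos [0.5169 0.2536 0.1555] yaw -86.0 REM dx dy dz mm [-3.   5.4 -1.5] twist 0.000 j6 1.86 F [ 0.8 -0.5 -1.3] w 0.37 tilt [ 0.048 -0.023 -0.999]
(215, 148, 65, 14) ((554.5970458984375, 259.02349853515625), (9.934021949768066, 49.20619201660156), 3.9079368114471436)
ztop 0.17080368287925757
[221 197] [289 300] ((514.84765625, 252.9356689453125), (54.61573028564453, 33.6296272277832), 3.7238733768463135)
```

View pics/wrist6.png

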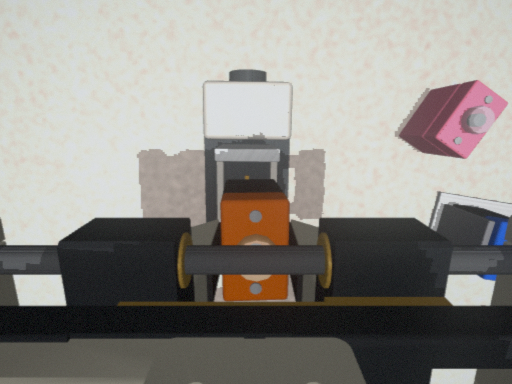

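Wrist estimate: bay at (515.7, 256.5) mm and yaw 3.9°, module at (514.8, 252.9) mm and yaw 3.7°. So it needs about +3.6 mm in y. Descending with that correction.

```bash
python3 -m crank '[{"claw":0.02,"dx":-0.004,"dy":0.008,"dz":0,"twist":0},{"claw":0.02,"dx":-0.001,"dy":0.015,"dz":-0.001,"twist":0},{"claw":0.02,"dx":0,"dy":0.004,"dz":0,"twist":0}]'
python3 -c "
from h import *
rem(.5178,.2572,.0577,-86)"
```

```text
time: 14.1
ee_pos: [0.5189, 0.2591, 0.1308]
eef_rot: [-0.509, 0.463, -0.501, 0.524]
force: [-0.2, -0.1, -3.1]
gripper_width: 0.369
t 14.1 pos [0.5189 0.2591 0.1308] yaw -86.1 REM dx dy dz mm [ 0.  73.  -5.1] twist -0.001 j6 1.87 F [-0.2 -0.1 -3.1] w 0.369 tilt [ 0.054 -0.021 -0.998]
```

```bash
python3 -m crank '[{"claw":0.02,"dx":0,"dy":0.01,"dz":-0.002,"twist":0},{"claw":0.02,"dx":0,"dy":0.015,"dz":-0.002,"twist":0},{"claw":0.02,"dx":0,"dy":0.005,"dz":0,"twist":0}]'
python3 -c "
from h import *
rem(.5178,.2572,.0577,-86)
p,d=manip.read_camera('scene');cv2.imwrite('pics/s7.png',cv2.resize(p[150:300,310:460,::-1],None,fx=4,fy=4))"
```

```text
time: 14.4
ee_pos: [0.5173, 0.259, 0.1005]
eef_rot: [-0.508, 0.463, -0.502, 0.526]
force: [-0.1, -0.3, -2.3]
gripper_width: 0.374
t 14.4 pos [0.5173 0.259  0.1005] yaw -86.1 REM dx dy dz mm [ 0.9 42.8 -2. ] twist -0.001 j6 1.88 F [-0.1 -0.3 -2.3] w 0.374 tilt [ 0.057 -0.02  -0.998]
```

View pics/s7.png

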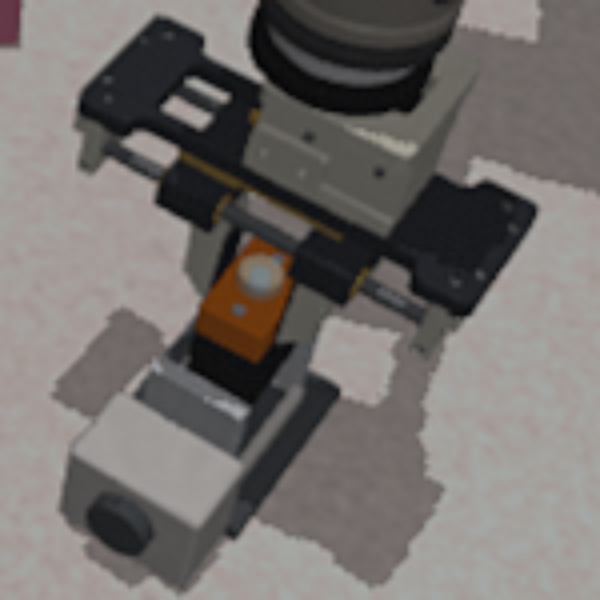

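The module is between the cheeks (scene crop around (240,340)) with no contact force. Continuing down.

```bash
python3 -m crank '[{"claw":0.02,"dx":0,"dy":0.012,"dz":-0.001,"twist":0},{"claw":0.02,"dx":0.001,"dy":0.012,"dz":-0.001,"twist":0},{"claw":0.02,"dx":0,"dy":0.004,"dz":0,"twist":0}]'
python3 -c "
from h import *
rem(.5178,.2572,.0577,-86)"; python3 -m crank '[{"claw":0.02,"dx":0,"dy":0.005,"dz":0,"twist":0},{"claw":0.02,"dx":0,"dy":0.004,"dz":0,"twist":0}]'
python3 -c "
from h import *
rem(.5178,.2572,.0577,-86)"
```

```text
time: 14.75
ee_pos: [0.5182, 0.2577, 0.0717]
eef_rot: [-0.507, 0.462, -0.502, 0.526]
force: [-0.7, -0.3, -2.0]
gripper_width: 0.372
t 14.75 pos [0.5182 0.2577 0.0717] yaw -86.1 REM dx dy dz mm [ 0.2 14.  -1.2] twist -0.001 j6 1.88 F [-0.7 -0.3 -2. ] w 0.372 tilt [ 0.06  -0.019 -0.998]
time: 14.95
ee_pos: [0.5188, 0.2574, 0.0618]
eef_rot: [-0.507, 0.462, -0.502, 0.526]
force: [-0.5, 0.1, -2.6]
gripper_width: 0.37
t 14.95 pos [0.5188 0.2574 0.0618] yaw -86.1 REM dx dy dz mm [ 0.1  4.  -1.3] twist -0.001 j6 1.88 F [-0.5  0.1 -2.6] w 0.37 tilt [ 0.06  -0.019 -0.998]
```

```bash
python3 -m crank '[{"claw":0.02,"dx":0,"dy":0.003,"dz":-0.001,"twist":0}]';python3 -m crank '[{"claw":0.02,"dx":0,"dy":0.002,"dz":0,"twist":0}]'; python3 -m crank '[{"claw":0.02,"dx":0,"dy":0.002,"dz":0,"twist":0}]'
```

```text
time: 15.05
ee_pos: [0.5182, 0.2573, 0.0584]
eef_rot: [-0.507, 0.462, -0.502, 0.526]
force: [-0.2, -0.2, -2.5]
gripper_width: 0.372
time: 15.15
ee_pos: [0.519, 0.2576, 0.0574]
eef_rot: [-0.506, 0.462, -0.502, 0.527]
force: [-5.8, 1.0, 17.0]
gripper_width: 0.368
time: 15.25
ee_pos: [0.5193, 0.2581, 0.0572]
eef_rot: [-0.506, 0.462, -0.503, 0.527]
force: [-6.5, 1.3, 14.8]
gripper_width: 0.368
```

Contact is at the expected seat height (0.0575). Releasing.

```bash
python3 -m crank '[{"claw":0.036,"dx":0,"dy":0,"dz":0,"twist":0},{"claw":0.04,"dx":0,"dy":0,"dz":0,"twist":0},{"claw":0.05,"dx":0,"dy":0,"dz":0,"twist":0},{"claw":0.07,"dx":0,"dy":0,"dz":0,"twist":0},{"claw":0.08,"dx":0,"dy":0,"dz":0,"twist":0}]';python3 -m crank '[{"claw":0.08,"dx":0,"dy":0,"dz":0,"twist":0},{"claw":0.08,"dx":0,"dy":0,"dz":0,"twist":0}]'
python3 -c "
from h import *
rem(.5178,.2572,.0577,-86)
p,d=manip.read_camera('scene');cv2.imwrite('pics/s8.png',cv2.resize(p[150:300,310:460,::-1],None,fx=4,fy=4))"
```

```text
time: 15.75
ee_pos: [0.5207, 0.2587, 0.0591]
eef_rot: [-0.504, 0.461, -0.503, 0.529]
force: [-0.2, 0.2, -0.0]
gripper_width: 0.647
time: 15.95
ee_pos: [0.5207, 0.2586, 0.0589]
eef_rot: [-0.505, 0.461, -0.503, 0.529]
force: [0.6, 0.2, 0.2]
gripper_width: 0.824
t 15.95 pos [0.5207 0.2586 0.0589] yaw -86.1 REM dx dy dz mm [ 1.2  1.1 -3.1] twist -0.001 j6 1.88 F [0.6 0.2 0.2] w 0.824 tilt [ 0.067 -0.016 -0.998]
```

View pics/s8.png

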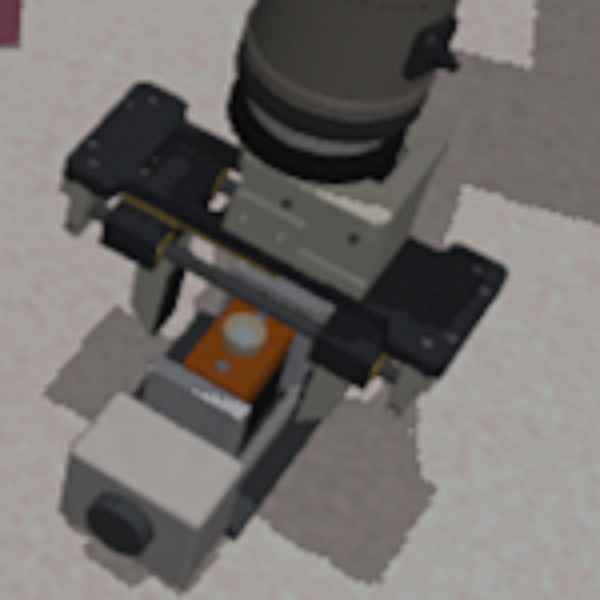

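The module is down between the cheeks and released. Retreating upward.

```bash
python3 -m crank '[{"claw":0.08,"dx":0,"dy":-0.02,"dz":0.001,"twist":0},{"claw":0.08,"dx":0,"dy":-0.03,"dz":0.002,"twist":0},{"claw":0.08,"dx":0,"dy":-0.03,"dz":0.002,"twist":0},{"claw":0.08,"dx":0,"dy":-0.04,"dz":0,"twist":0},{"claw":0.08,"dx":0,"dy":-0.04,"dz":0,"twist":0}]'; python3 -m crank '[{"claw":0.08,"dx":-0.04,"dy":-0.02,"dz":-0.01,"twist":0},{"claw":0.08,"dx":-0.045,"dy":0,"dz":-0.02,"twist":0},{"claw":0.08,"dx":-0.045,"dy":0,"dz":-0.02,"twist":0},{"claw":0.08,"dx":-0.03,"dy":0,"dz":0,"twist":0},{"claw":0.08,"dx":0,"dy":0,"dz":0,"twist":0}]'; python3 - <<'E'
from h import *
rem(.5178,.2572,.0577,-86)
orange('scene',.073,'pics/s9.png',(.516,.257));orange('top',.073,'pics/t9.png',(.516,.257))
po=pose();p,d=manip.read_camera('scene');P=cloud('scene',d)
hsv=cv2.cvtColor(p,cv2.COLOR_RGB2HSV).astype(int)
m=(hsv[...,0]>3)&(hsv[...,0]<20)&(hsv[...,1]>150)&(hsv[...,2]>60)&(np.abs(P[...,0]-.516)<.05)&(np.abs(P[...,1]-.257)<.05)&(P[...,2]>.068)&(P[...,2]<.08)
Q=P[m];C=np.c_[Q[:,:2]-Q[:,:2].mean(0),np.ones(len(Q))];print('plane slopes',np.linalg.lstsq(C,Q[:,2],rcond=None)[0],len(Q))
cv2.imwrite('pics/z9.png',np.hstack([cv2.resize(p[190:300,310:420,::-1],(400,400)),cv2.resize(cv2.imread('pics/t9.png')[140:230,130:220],(400,400))]))
E
```

```text
time: 16.5
ee_pos: [0.5117, 0.26, 0.2168]
eef_rot: [-0.51, 0.464, -0.501, 0.524]
force: [1.2, -1.0, -0.8]
gripper_width: 0.875
time: 17.0
ee_pos: [0.4513, 0.4222, 0.2396]
eef_rot: [-0.503, 0.463, -0.504, 0.528]
force: [0.9, -0.0, -1.0]
gripper_width: 0.876
t 17.0 pos [0.4513 0.4222 0.2396] yaw -86.4 REM dx dy dz mm [165.6 188.2  43.8] twist -0.006 j6 2.17 F [ 0.9 -0.  -1. ] w 0.876 tilt [ 0.066 -0.014 -0.998]
collar px 304 max z (pct95) 0.07636255166850232
scene z 0.07332499742030002 (356, 224, 28, 26) ((516.8375854492188, 260.5816650390625), (54.99287414550781, 34.0486946105957), 3.910808801651001)
collar px 211 max z (pct95) 0.07641152618188507
top z 0.07290871611327975 (164, 184, 14, 21) ((517.3666381835938, 257.5002136230469), (52.103790283203125, 33.342166900634766), 2.353166103363037)
plane slopes [ 0.00080477 -0.00933026  0.07345686] 262
```

View pics/z9.png

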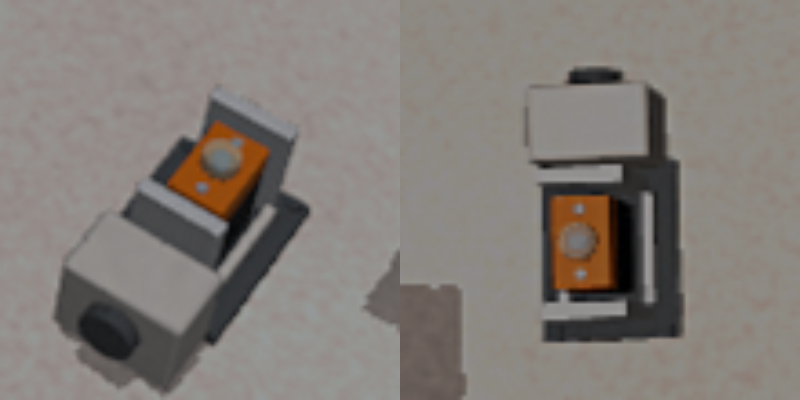

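View pics/s9.png

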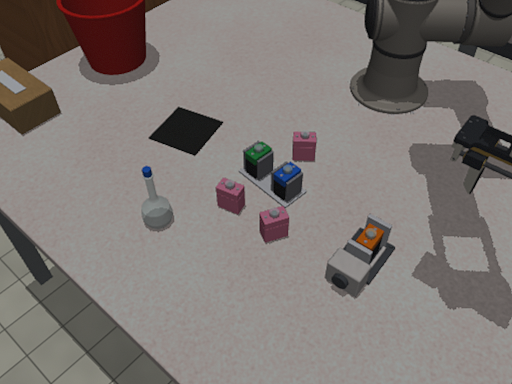

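The module sits home between the cheeks and rails. Its top is at 0.073 (8 + 65 mm), slope is under 1°, its centre is within about 2 mm of the bay's, and yaw matches. The flask is unmoved at (157,212) and the gripper is clear. Handing in.

```bash
python3 -c "
from workcell import manip
print(manip.observe()['time']);print(manip.sign_off())"
```

```text
17.15
the job is handed in; nothing more can be done
None
```

The orange lamp module is standing in the lamp bay, released and upright, and I handed the job in at about 17 s. I gripped it by its ends, stood it on the rubber pad and let go. I then regripped it by its long sides, lowered it between the cheeks and released it.

| Last check | Result |
|---|---|
| Collar top height | 73 mm in both fixed views, which is fully home (8 + 65 mm) |
| Tilt | Under 1° |
| Yaw | Within about 2° of the bay |
| Offset from bay centre | About 2 mm in x and 1–2 mm in y (top and scene views, each against its own bay reading) |
| Flask | Still standing where it was |
| Gripper | Clear, with no contact force |

- **Camera disagreement:** The top and scene views differed by about 3 mm in y. That is close to their stated calibration and well inside the 14 mm allowed.
- **Tool tilt:** The tool slowly built up a tilt of up to about 4° during the moves. It had no visible effect on how the module sits.

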